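# Seat a cocked nest plate on its two locating pins and clamp it

### The job

The aluminium nest plate for the USB sticks has been set down carelessly and lies cocked on the two locating pins of its steel base. Without picking it up, nudge it sideways with the fingertips until both of its holes drop over the pins and it lies flat on the base. Then push the swing clamp round by its upright peg until the strap reaches squarely across the plate's edge, and leave the things lying around where they are.

Things in the scene. Friction and masses are not known exactly. Their poses are not given: they have to be found in the camera images.
- base: dark steel locating base, fixed, 12 mm thick (own x -66 to +76, y -90 to +70 mm). Origin: at bench height under the point where the centre of the seated plate comes to lie; its top (the deck) is 12 mm above it. x: the way the plate must go to find the pins, to the right and away as the robot sees it; y: away from the guide rail, to the left and away; z up
- pin_left (a point): tip of the locating pin away from the rail, at (-46, +45, 20) mm in the base's axes. Both pins: 10 mm diameter, hemispherical nose, standing 8 mm above the deck
- pin_right (a point): tip of the locating pin on the rail side, at (-46, -45, 20) mm in the base's axes
- rail (a point): middle of the top edge of the guiding face (facing +y) of the steel guide rail: at (+29, -66.5, 26) mm in the base's axes; the rail is 82 mm long along x, 12 mm wide, 14 mm high above the deck. A plate lying against it is 1.5 mm too far in -y; the domed pins draw it over as it drops
- stop (a point): middle of the top edge of the face (towards -x) of the steel end stop, a bar across the +x side of the deck: at (+61.5, +4, 26) mm in the base's axes; 84 mm long along y, 12 mm wide, 14 mm high above the deck. A plate lying against it is 1.5 mm too far in x
- nest_plate: loose aluminium plate, 120 (x) x 130 (y) x 10 mm, 0.25 to 0.5 kg, three blind pockets in its top; origin: centre of its underside, z up, axes as the base's when seated (origin then 12 mm above the base's). Starts 14-26 mm back in base -x, 3-12 mm off in +y, turned up to 0.09 rad, tilted 0.1 rad: lying on the pin noses and its +x edge, its -x edge about 12 mm above the deck
- hole_left (a point): centre, at underside level, of the plate's 12 mm through hole at (-46, +45, 0) mm in the plate's axes; goes over pin_left
- hole_right (a point): centre, at underside level, of the plate's other 12 mm hole, at (-46, -45, 0) mm; goes over pin_right
- clamp (a joint): angle (rad) of the swing clamp, clockwise seen from above. 0 to 0.35 at the start; at 0 the strap points to the base's -x, clear of the plate; at 1.57 to the base's +y, squarely across the plate's edge; stop at 1.66. Stays where left; about 2 N at the peg turns it. The strap passes 2 mm above a seated plate, an unseated one blocks it
- clamp_pivot (a point): on the clamp's vertical axis, at the top face of the strap, at (-26, -78, 32) mm in the base's axes. The strap is steel, 16 mm wide, 8 mm thick, and reaches 52 mm from the axis
- clamp_peg (a point): centre of the top of the clamp's upright black peg, 13 mm diameter, 30 mm high above the strap, 40 mm from the clamp's axis; its top is 62 mm above the bench
- usb_stick: bystander: USB stick lying on the bench, 18 x 54 x 8 mm, origin at its underside
- blank: bystander: turned brass blank standing on the bench, 21 mm across, 42 mm high, origin at its underside
- hex_key: bystander: black hex key lying on the bench, 31 x 83 x 5 mm, origin at its underside
- bottle: bystander: small white bottle with a green cap standing on the bench, 41 mm across, 139 mm high, origin at its underside

How it is judged (in metres and radians):
On the way, in this order (a step that is already met when the one before it is completed fails the run):
1. the nest plate is seated flat on the base with both holes over the pins, the clamp still clear (horizontal distance between hole_left and pin_left below 0.0035 m and horizontal distance between hole_right and pin_right below 0.0035 m and z of each of hole_left, hole_right, nest_plate in the frame of base below 0.0145 m and value of joint clamp below 0.8 rad), for 0.2 s.
2. the clamp strap reaches across the plate's edge (horizontal distance between hole_left and pin_left below 0.0035 m and horizontal distance between hole_right and pin_right below 0.0035 m and z of each of hole_left, hole_right, nest_plate in the frame of base below 0.0145 m and value of joint clamp above 1.4 rad), for 0.2 s.
At the end, for the whole second after the job is handed in: both holes are over their pins (centres within 3.5 mm), the plate's underside is within 2.5 mm of the deck at both holes and at its centre, the clamp angle is over 1.4 rad, and the plate is at rest (all of step 2 and linear speed of nest_plate below 0.02 m/s); the robot touches nothing.
It fails at once if the nest plate is lifted: its centre more than 11 mm above its seated height, or tilted more than 0.2 rad (z of nest_plate in the frame of base above 0.023 m or angle between nest_plate's own z axis and vertical above 0.2 rad).
It fails at once if the nest plate is pushed off its base (more than 60 mm from its seat) (horizontal distance between nest_plate and base above 0.06 m).
It fails at once if one of the bystander things is moved by more than 15 mm (distance of any of usb_stick, blank, hex_key, bottle from where it was at the start of the episode above 0.015 m).
It also fails if it takes over 51 s, if anything falls off the work surface, if the arm or the gripper's body presses on something with over 40 N, if the wrist force passes 120 N, or if a joint passes its speed limit or range.

### The arm

A 7-joint arm with a two-finger parallel gripper is mounted at the origin on a cart in front of the work surface, level with it; the furniture and walls round the work are solid. World frame = base frame: x ahead of the robot, y to its left, z up, the work surface at z = 0. Lengths are in m, angles in degrees, forces in N, time in s.
With the tool pointing down it reaches from about 0.425 to 0.875 m from the base axis. Payload 4.7 kg.
Tool frame: the origin (TCP) lies midway between the tips of the shut fingers; the grasp point (between the pads) lies 19 mm behind it; z points along the fingers, y is the line along which they close (so a half turn about z gives the same grasp; the last joint's range is limited). The gripper opens to 87 mm and grips with 3 to 60 N. Pads are 19 mm wide; open, the fingers measure 117 mm over their backs; the gripper's body (75 mm by 190 mm) begins 51 mm behind the grasp point.
Start: joints at [74.376, 18.392, -4.016, 83.108, 1.295, 78.541, -3.26], TCP at [0.184, -0.623, 0.223] pointing down, gripper open.
Joint ranges: [-163.93, 163.93], [-17.29, 119.83], [-79.2, 71.16], [3.27, 140.29], [-89.18, 269.18], [5.43, 117.66], [-154.24, 154.24]. Speed limits (degrees/s): [147.25, 147.25, 180, 180, 180, 180, 180].

### API

Orientations are given as [roll, pitch, yaw] about the fixed x, y, z axes, in that order (R = Rz(yaw) Ry(pitch) Rx(roll)).
In Python, from cell import env gives the robot as it stands. The module is installed in compiled form; this text tells all that it offers.
- The arm moves only by the tool step_arm, never from a script. Its argument "rows" is a list of rows, each an object with "angular": the turn, a rotation vector about the tool's x, y, z in units of pi rad (1.0 is pi rad), a list of three; "slide": the shift along the tool's x, y, z in units of 500 mm (1.0 is 500 mm), a list of three; "jaw": the opening, from 0 (shut) to 1 (fully open). A call has 1 to 10 rows; each row shifts and turns the commanded pose from where the row before left it, along the tool's axes as they then stand; what a row does not reach is not made up. A row lasts 1/8 s, in which the tool goes at most 62.5 mm and 10.7 degrees, less where a joint would pass 70% of its speed; a pose out of reach is approached as far as the arm can. A call with a number of a shift or a turn outside -1 to 1 is refused whole. A call with a gripper value outside its range is refused whole. The fingers move at their own pace and stop on an object; "newtons" is the grip in N (left out, the last holds). Time passes only in rows, so rows that do not move let the fingers close. It gives the time, the measured TCP pose, the force, the opening and the grip force at its end, in the units of the state.
- env.get_obs(): the state, without advancing time (a new reading comes with each control period).
- env.read_camera(name): name is "scene" or "top"; returns the picture (480x640x3 uint8, red, green, blue); there is no depth.
- env.camera_info(name): a dict with "fx", "fy", "cx", "cy" (pixels), "R" (3x3) and "t" (3): a world point X has camera coordinates R X + t. Camera axes: x right, y down, z forward; pixel columns grow to the right and rows downward; lengths in m; the calibration is good to about 2 mm. A picture is of the moment at which its call begins. camera_info takes no time and is no camera call.
- env.sign_off(): hands the job in; it is judged then, once.
The state is a dict: "time_s": time; "qpos": joint angles; "joint_velocities": joint speeds; "effort": joint torques, N m; "tool_pos": TCP position; "tool_rot": TCP orientation; "force": force on the tool from outside, world axes, zero at the start; "wrist_torque": the same for the moment, N m; "grip_width": finger opening in m; "grasp_force": force on a finger pad.
Only numpy, scipy, OpenCV 4.12 (cv2) and the standard library are available. Lean on these libraries where they do the work, as an engineer would, in place of code of your own. Each camera call takes 0.05 s, during which the arm holds its last target. There are 200 camera calls.

## Working session

There is one attempt and no reset: what is moved stays moved. The work goes in short steps, Python scripts to look and compute and a tool call to move; the robot and the scene stay as the last step left them, time stands still between calls to the robot, and variables do not carry over. Pictures are saved under pics/ and viewed, at most 10 in all, crops included, and the job is handed in when it is done.

Besides the shell and the picture viewer there is one more tool, called after ">>>" as name(argument=value, ...), one argument or row to a line, values as JSON. step_arm: Moves the arm, as the interface text tells. Shifts and turns lie within -1 to 1; 1 stands for 500 mm of shift or pi rad of turn. Its arguments: {"type":"object","properties":{"rows":{"type":"array"},"newtons":{"type":"number"}},"required":["rows"]}

```bash
mkdir -p pics; python3 - <<'E'
from cell import env
import cv2,numpy as np
for n in("scene","top"):
    im=env.read_camera(n); cv2.imwrite(f"pics/{n}0.png",im[:,:,::-1])
    i=env.camera_info(n); R=np.array(i["R"]);print(n,i["fx"],i["cx"],i["cy"],R.round(3).tolist(),(-R.T@np.array(i["t"])).round(3))
o=env.get_obs();print(o["time_s"],o["tool_pos"],o["tool_rot"],o["force"],o["grip_width"])
E
```

```text
scene 550.9935261528004 315.2954808807471 237.37042054703528 [[-0.884, -0.468, 0.009], [-0.328, 0.606, -0.725], [0.334, -0.644, -0.689]] [0.161 0.329 0.691]
top 592.6273913824782 321.4911021859733 232.35564761220715 [[0.008, -1.0, -0.001], [-0.981, -0.008, -0.194], [0.194, 0.003, -0.981]] [ 0.299 -0.246  0.977]
0.1 [ 0.1836935  -0.62299174  0.221573  ] [-1.79902753e+02  4.94463274e-03  1.64332793e+01] [ 0.20084235  0.15866674 -0.12374185] 0.08721631936160466
```

View pics/top0.png

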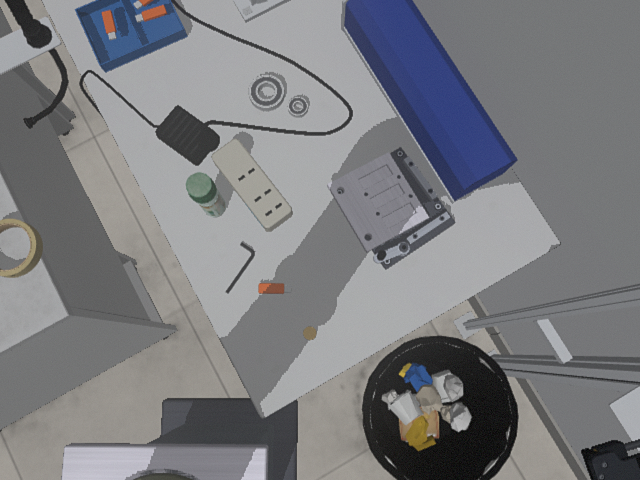

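View pics/scene0.png

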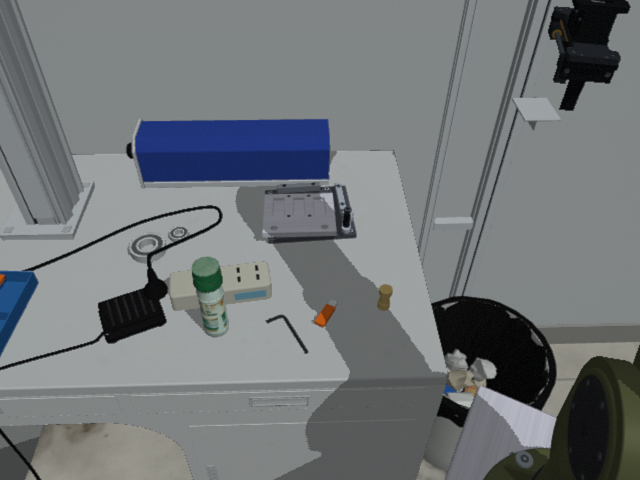

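The top view shows the plate and base at about (390,208), with the clamp strap along the lower-right edge from (437,207) to the peg at (382,256). The scene view shows the peg at (347,217). I'll enlarge both.

```bash
python3 - <<'E'
import cv2
a=cv2.imread("pics/top0.png")[140:275,315:470];cv2.imwrite("pics/top0c.png",cv2.resize(a,None,fx=4.4,fy=4.4,interpolation=cv2.INTER_CUBIC)[:600])
a=cv2.imread("pics/scene0.png")[175:250,250:365];cv2.imwrite("pics/scene0c.png",cv2.resize(a,None,fx=6.5,fy=6.5,interpolation=cv2.INTER_CUBIC))
E
```

```text
(no output)
```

View pics/top0c.png

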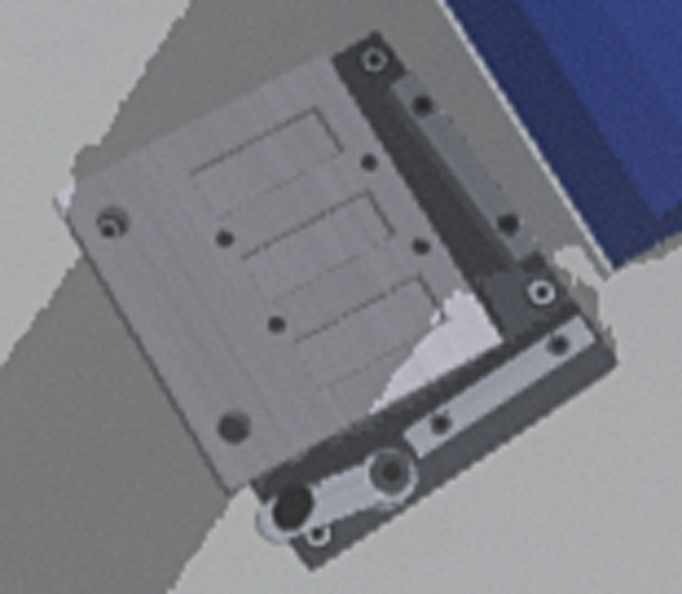

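View pics/scene0c.png

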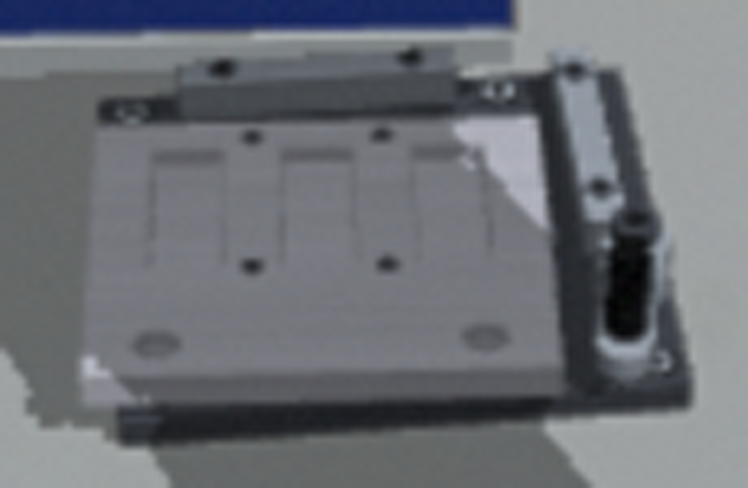

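```bash
cat > h.py <<'E'
from cell import env
import numpy as np
from scipy.optimize import least_squares
from scipy.spatial.transform import Rotation as Ro
C={n:env.camera_info(n) for n in("scene","top")}
def proj(n,X):
    i=C[n];p=np.atleast_2d(X)@np.array(i["R"]).T+np.array(i["t"])
    return np.c_[i["fx"]*p[:,0]/p[:,2]+i["cx"],i["fy"]*p[:,1]/p[:,2]+i["cy"]]
def cr(n,uv): return np.array(uv)/4.4+[315,140] if n=="top" else np.array(uv)/6.5+[250,175]
def B(p,X): # base pose x,y,yaw; X mm
    return Ro.from_euler('z',p[2]).apply(np.atleast_2d(X)*1e-3)+[p[0],p[1],0]
def P(q,X,tilt,zc): # plate in base mm: dx,dy,dyaw
    return Ro.from_euler('zyx',[q[2],tilt,0]).apply(np.atleast_2d(X).astype(float))+[q[0],q[1],zc]
def fitplate(b,obs,tilt,zc):
    f=lambda q:np.concatenate([(proj(n,B(b,P([q[0]*1e3,q[1]*1e3,q[2]],[X for X,_ in o],tilt,zc)))-[u for _,u in o]).ravel() for n,o in obs.items() if o])
    s=least_squares(f,[-.02,.005,0],loss='soft_l1');return s.x*[1e3,1e3,1],f(s.x)
E
python3 - <<'E'
from h import *
bt=[((76,-90,12),(615,360)),((-66,-90,12),(312,566)),((76,70,12),(378,33)),((70,-66.5,26),(583,315)),((-12,-66.5,26),(403,437)),
((73.5,46,26),(408,72)),((73.5,-38,26),(532,240)),((61.5,-38,26),(508,255)),((-26,-78,32),(392,472))]
bs=[((-66,-90,12),(690,383)),((70,-66.5,26),(552,53)),((61.5,46,26),(180,68))]
f=lambda p:np.concatenate([(proj(n,B(p,[X for X,_ in o]))-[cr(n,u) for _,u in o]).ravel() for n,o in(("top",bt),("scene",bs))])
s=least_squares(f,[.35,-.35,-.5],loss='soft_l1',x_scale=[.01,.01,.05]);b=s.x
print("base",b,np.degrees(b[2]));print(f(b).reshape(-1,2).round(1).tolist())
np.save("b.npy",b)
H=[(-46,45,10),(-46,-45,10),(60,65,10),(60,-65,10),(-60,-65,10),(-60,65,10)]
obs={"top":list(zip(H,map(lambda u:cr("top",u),[(113,222),(233,427),(332,58),(503,342),(228,492),(72,190)]))),
"scene":list(zip(H,map(lambda u:cr("scene",u),[(157,345),(487,337),(98,122),(538,117),(565,375),(82,385)])))}
q,r=fitplate(b,obs,.1,18);print("plate",q,r.reshape(-1,2).round(1).tolist())
# clamp
pg=cr("top",(293,507))
g=lambda a:(proj("top",B(b,(-26-40*np.cos(a[0]),-78+40*np.sin(a[0]),62)))[0]-pg)
s=least_squares(g,[.2]);print("clamp",s.x,g(s.x))
pr=lambda t,X:print(t,B(b,X).round(4).tolist())
pr("axes",[(0,0,0),(-66,0,12),(-26,-78,32)])
pr("plate edge mid -x",P(q,(-60,0,5),.1,18)); pr("pegtop",(-26-40*np.cos(s.x[0]),-78+40*np.sin(s.x[0]),62))
E
```

```text
base [ 0.53997375 -0.35304526 -0.97302825] -55.750412082834664
[[1.1, 0.4], [0.0, 0.7], [-0.6, -1.4], [-1.2, -0.8], [-0.9, -1.3], [0.7, -0.9], [2.0, 1.2], [1.5, 1.7], [-0.8, 0.6], [0.8, 0.0], [-0.8, -0.9], [-0.8, 3.1]]
plate [-14.75264649   8.97570513  -0.08629417] [[0.3, -0.3], [0.2, 0.1], [-0.9, -0.5], [-0.1, 0.7], [0.0, -0.1], [-3.7, 0.5], [-0.0, -0.7], [0.1, -0.3], [0.5, 0.7], [0.5, 0.4], [-0.2, -1.6], [-0.2, -1.9]]
clamp [0.17980126] [ 1.00891872 -0.46395913]
axes [[0.54, -0.353, 0.0], [0.5028, -0.2985, 0.012], [0.4609, -0.3755, 0.032]]
plate edge mid -x [[0.5102, -0.2841, 0.0289]]
pegtop [[0.4446, -0.3389, 0.062]]
```

>>> step_arm(
  rows=[
    {"angular": [0,0,-0.0545],"slide": [0,0,0],"jaw": 0.6},
    {"angular": [0,0,-0.0545],"slide": [0,0,0],"jaw": 0.6},
    {"angular": [0,0,-0.0545],"slide": [0,0,0],"jaw": 0.6},
    {"angular": [0,0,-0.0545],"slide": [0,0,0],"jaw": 0.6},
    {"angular": [0,0,-0.0545],"slide": [0,0,0],"jaw": 0.6},
    {"angular": [0,0,-0.0545],"slide": [0,0,0],"jaw": 0.6},
    {"angular": [0,0,-0.0545],"slide": [0,0,0],"jaw": 0.6},
    {"angular": [0,0,-0.0545],"slide": [0,0,0],"jaw": 0.6},
    {"angular": [0,0,-0.0545],"slide": [0,0,0],"jaw": 0.6},
    {"angular": [0,0,-0.0545],"slide": [0,0,0],"jaw": 0.6},
  ],
)

```text
time_s: 1.35
tool_pos: [0.1837, -0.6232, 0.2219]
tool_rot: [180.0, -0.1, 114.9]
force: [0.3, -0.2, -0.2]
grip_width: 0.0525
grasp_force: 0.0
```

>>> step_arm(
  rows=[
    {"angular": [0,0,-0.052],"slide": [0,0,0],"jaw": 0.6},
    {"angular": [0,0,0],"slide": [0.0266,0.1,0.029],"jaw": 0.6},
    {"angular": [0,0,0],"slide": [0.0266,0.1,0.029],"jaw": 0.6},
    {"angular": [0,0,0],"slide": [0.0266,0.1,0.029],"jaw": 0.6},
    {"angular": [0,0,0],"slide": [0.0266,0.1,0.029],"jaw": 0.6},
    {"angular": [0,0,0],"slide": [0.0266,0.1,0.029],"jaw": 0.6},
    {"angular": [0,0,0],"slide": [0.0266,0.1,0.029],"jaw": 0.6},
    {"angular": [0,0,0],"slide": [0.0266,0.1,0.029],"jaw": 0.6},
    {"angular": [0,0,0],"slide": [0.0266,0.1,0.029],"jaw": 0.6},
    {"angular": [0,0,0],"slide": [0.0266,0.1,0.029],"jaw": 0.6},
  ],
)

```text
time_s: 2.6
tool_pos: [0.4912, -0.2719, 0.0913]
tool_rot: [-180.0, -0.0, 123.9]
force: [-0.0, -0.2, -0.3]
grip_width: 0.0523
grasp_force: 0.0
```

>>> step_arm(
  rows=[
    {"angular": [0,0,-0.002],"slide": [0.01,0,0.05],"jaw": 0.6},
    {"angular": [0,0,0],"slide": [0,0,0.06],"jaw": 0.6},
    {"angular": [0,0,0],"slide": [0,0,0.04],"jaw": 0.6},
    {"angular": [0,0,0],"slide": [0,0,0],"jaw": 0.6},
  ],
)

```text
time_s: 3.1
tool_pos: [0.4865, -0.2685, 0.0154]
tool_rot: [-179.9, -0.2, 124.2]
force: [0.5, -0.3, 0.1]
grip_width: 0.0523
grasp_force: 0.0
```

```bash
cat > v.py <<'E'
import sys,cv2
from h import *
k=sys.argv[1]
ims=[]
for n in sys.argv[2:]:
    im=env.read_camera(n)[:,:,::-1]
    a=im[135:275,300:470] if n=="top" else im[160:260,240:390]
    ims.append(cv2.resize(a,(int(a.shape[1]*4.4),int(a.shape[0]*4.2)) if len(sys.argv)==3 else (400,int(a.shape[0]*400/a.shape[1])),interpolation=cv2.INTER_CUBIC))
h=min(i.shape[0] for i in ims)
cv2.imwrite(f"pics/{k}.png",ims[0] if len(ims)==1 else cv2.hconcat([cv2.copyMakeBorder(i,0,max(j.shape[0] for j in ims)-i.shape[0],0,0,cv2.BORDER_CONSTANT) for i in ims]))
E
python3 v.py v1 top scene
```

```text
(no output)
```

View pics/v1.png

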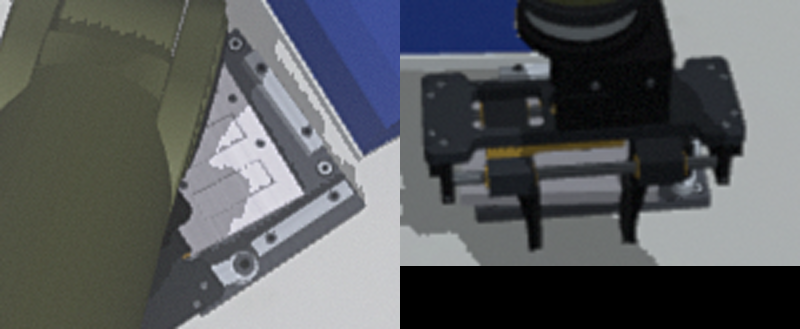

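The fingertips stand just outside the plate's -x edge (scene half, tips near (535,245) and (628,240)) and nothing is touched. Next I push +x.

>>> step_arm(
  rows=[
    {"angular": [0,0,0],"slide": [-0.006,0,0],"jaw": 0.6},
    {"angular": [0,0,0],"slide": [-0.006,0,0],"jaw": 0.6},
    {"angular": [0,0,0],"slide": [-0.006,0,0],"jaw": 0.6},
    {"angular": [0,0,0],"slide": [-0.006,0,0],"jaw": 0.6},
  ],
)

```text
time_s: 3.7
tool_pos: [0.4945, -0.279, 0.0172]
tool_rot: [-180.0, -0.0, 124.2]
force: [-1.2, 1.8, 1.4]
grip_width: 0.0523
grasp_force: 1.1
```

>>> step_arm(
  rows=[
    {"angular": [0,0,0],"slide": [-0.005,0,0],"jaw": 0.6},
    {"angular": [0,0,0],"slide": [-0.005,0,0],"jaw": 0.6},
    {"angular": [0,0,0],"slide": [-0.005,0,0],"jaw": 0.6},
  ],
)

```text
time_s: 4.08
tool_pos: [0.4987, -0.2853, 0.0167]
tool_rot: [-180.0, -0.0, 124.3]
force: [-1.4, 1.3, -1.2]
grip_width: 0.0519
grasp_force: 0.6
```

>>> step_arm(
  rows=[
    {"angular": [0,0,0],"slide": [-0.004,0,0],"jaw": 0.6},
    {"angular": [0,0,0],"slide": [-0.004,0,0],"jaw": 0.6},
    {"angular": [0,0,0],"slide": [-0.004,0,0],"jaw": 0.6},
  ],
)

```text
time_s: 4.45
tool_pos: [0.5023, -0.2902, 0.017]
tool_rot: [-180.0, 0.0, 124.3]
force: [-0.6, 0.5, -0.9]
grip_width: 0.0524
grasp_force: 0.6
```

>>> step_arm(
  rows=[
    {"angular": [0,0,0],"slide": [-0.003,0,0],"jaw": 0.6},
    {"angular": [0,0,0],"slide": [-0.003,0,0],"jaw": 0.6},
  ],
)

```text
time_s: 4.7
tool_pos: [0.504, -0.2925, 0.017]
tool_rot: [180.0, -0.0, 124.3]
force: [-1.4, 1.1, -0.5]
grip_width: 0.0522
grasp_force: 0.6
```

>>> step_arm(
  rows=[
    {"angular": [0,0,0],"slide": [-0.003,0,0],"jaw": 0.6},
    {"angular": [0,0,0],"slide": [-0.002,0,0],"jaw": 0.6},
  ],
)

```text
time_s: 4.95
tool_pos: [0.5051, -0.2941, 0.0169]
tool_rot: [-180.0, -0.1, 124.3]
force: [-2.2, 3.2, 0.0]
grip_width: 0.0518
grasp_force: 1.8
```

>>> step_arm(
  rows=[
    {"angular": [0,0,0],"slide": [-0.002,0,0],"jaw": 0.6},
    {"angular": [0,0,0],"slide": [-0.002,0,0],"jaw": 0.6},
  ],
)

```text
time_s: 5.2
tool_pos: [0.5052, -0.2942, 0.0167]
tool_rot: [-179.9, -0.3, 124.3]
force: [-5.7, 6.4, 3.0]
grip_width: 0.0519
grasp_force: 4.2
```

>>> step_arm(
  rows=[
    {"angular": [0,0,0],"slide": [0.02,0,0],"jaw": 0.6},
    {"angular": [0,0,0],"slide": [0.01,0,-0.1],"jaw": 0.0},
    {"angular": [0,0,0],"slide": [-0.04,0.07,0],"jaw": 0.0},
    {"angular": [0,0,0],"slide": [-0.06,0.07,0],"jaw": 0.0},
    {"angular": [0,0,0],"slide": [-0.05,0.055,0],"jaw": 0.0},
    {"angular": [0,0,0],"slide": [0,0,0.05],"jaw": 0.0},
    {"angular": [0,0,0],"slide": [0,0,0.05],"jaw": 0.0},
    {"angular": [0,0,0],"slide": [0,0,0],"jaw": 0.0},
  ],
)

```text
time_s: 6.2
tool_pos: [0.6195, -0.291, 0.0151]
tool_rot: [-179.9, -0.1, 124.2]
force: [-0.0, 0.5, 1.0]
grip_width: 0.0012
grasp_force: 0.0
```

```bash
python3 v.py v2 top scene
```

```text
(no output)
```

View pics/v2.png

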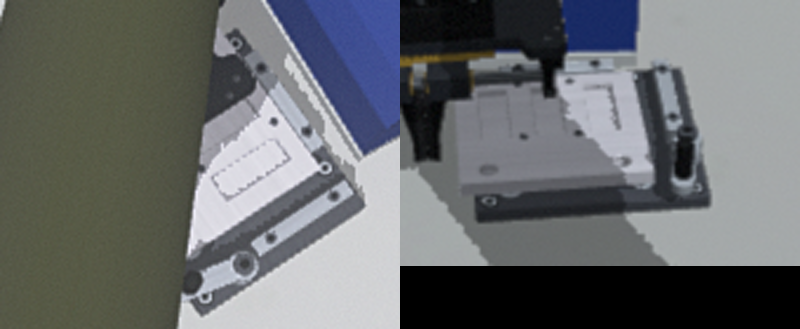

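The plate lies against the stop, square, but still to the left. The deck screw shows at (488,202), and the gripper stands beside the +y edge. Next I push -y.

>>> step_arm(
  rows=[
    {"angular": [0,0,0],"slide": [0,-0.006,0],"jaw": 0.0},
    {"angular": [0,0,0],"slide": [0,-0.006,0],"jaw": 0.0},
    {"angular": [0,0,0],"slide": [0,-0.006,0],"jaw": 0.0},
    {"angular": [0,0,0],"slide": [0,-0.004,0],"jaw": 0.0},
  ],
)

```text
time_s: 6.8
tool_pos: [0.6115, -0.2976, 0.0173]
tool_rot: [-180.0, 0.0, 124.2]
force: [0.6, 0.5, 0.1]
grip_width: 0.0007
grasp_force: 0.0
```

>>> step_arm(
  rows=[
    {"angular": [0,0,0],"slide": [0,-0.005,0],"jaw": 0.0},
    {"angular": [0,0,0],"slide": [0,-0.004,0],"jaw": 0.0},
    {"angular": [0,0,0],"slide": [0,-0.004,0],"jaw": 0.0},
  ],
)

```text
time_s: 7.18
tool_pos: [0.6068, -0.3003, 0.0172]
tool_rot: [179.9, 0.0, 124.3]
force: [1.2, 0.6, 0.4]
grip_width: 0.0002
grasp_force: 1.2
```

>>> step_arm(
  rows=[
    {"angular": [0,0,0],"slide": [0,-0.004,0],"jaw": 0.0},
    {"angular": [0,0,0],"slide": [0,-0.004,0],"jaw": 0.0},
  ],
)

```text
time_s: 7.42
tool_pos: [0.6028, -0.3031, 0.017]
tool_rot: [-180.0, -0.0, 124.3]
force: [0.3, 1.3, -0.6]
grip_width: 0.0004
grasp_force: 0.6
```

>>> step_arm(
  rows=[
    {"angular": [0,0,0],"slide": [0,-0.003,0],"jaw": 0.0},
    {"angular": [0,0,0],"slide": [0,-0.003,0],"jaw": 0.0},
  ],
)

```text
time_s: 7.68
tool_pos: [0.6005, -0.305, 0.0168]
tool_rot: [180.0, 0.0, 124.2]
force: [2.8, 1.3, -0.7]
grip_width: 0.0003
grasp_force: 1.2
```

>>> step_arm(
  rows=[
    {"angular": [0,0,0],"slide": [0,-0.003,0],"jaw": 0.0},
    {"angular": [0,0,0],"slide": [0,-0.002,0],"jaw": 0.0},
  ],
)

```text
time_s: 7.92
tool_pos: [0.5985, -0.3063, 0.017]
tool_rot: [180.0, 0.0, 124.3]
force: [0.8, 1.4, -1.3]
grip_width: 0.0001
grasp_force: 1.2
```

>>> step_arm(
  rows=[
    {"angular": [0,0,0],"slide": [0,-0.002,0],"jaw": 0.0},
    {"angular": [0,0,0],"slide": [0,-0.002,0],"jaw": 0.0},
  ],
)

```text
time_s: 8.18
tool_pos: [0.5978, -0.3066, 0.0173]
tool_rot: [179.9, 0.0, 124.3]
force: [5.3, 2.0, -1.4]
grip_width: 0.0004
grasp_force: 2.8
```

>>> step_arm(
  rows=[
    {"angular": [0,0,0],"slide": [0,-0.002,0],"jaw": 0.0},
    {"angular": [0,0,0],"slide": [0,-0.002,0],"jaw": 0.0},
  ],
)

```text
time_s: 8.43
tool_pos: [0.5977, -0.3065, 0.0178]
tool_rot: [179.7, 0.1, 124.3]
force: [6.8, 3.8, -1.3]
grip_width: 0.0005
grasp_force: 4.1
```

>>> step_arm(
  rows=[
    {"angular": [0,0,0],"slide": [0,0.02,0],"jaw": 0.0},
    {"angular": [0,0,0],"slide": [0.0,0.02,-0.06],"jaw": 0.0},
    {"angular": [0,0,0],"slide": [0.06,0,-0.1],"jaw": 0.0},
    {"angular": [0,0,0],"slide": [0.12,0,0],"jaw": 0.0},
    {"angular": [0,0,0],"slide": [0.12,0,0],"jaw": 0.0},
    {"angular": [0,0,0],"slide": [0.1,0,0],"jaw": 0.0},
  ],
)

```text
time_s: 9.18
tool_pos: [0.497, -0.1308, 0.097]
tool_rot: [-179.9, -0.0, 124.3]
force: [1.3, 0.5, 0.1]
grip_width: 0.0001
grasp_force: 0.0
```

```bash
python3 v.py v3 top scene
```

```text
(no output)
```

View pics/v3.png

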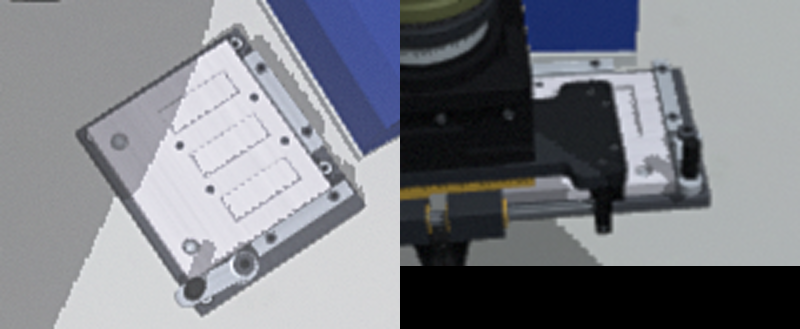

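The pins show in both holes in the top half, at (120,142) and (190,247), so the plate seems to be down. I'll check this closely, and check the bottle, since I moved near it.

```bash
python3 - <<'E'
from h import *
import cv2
im=env.read_camera("top")[:,:,::-1];cv2.imwrite("pics/t4.png",im)
a=im[140:275,315:470];b_=im[140:330,170:315]
c=cv2.resize(a,None,fx=4.4,fy=4.4,interpolation=cv2.INTER_CUBIC)[:594];o=cv2.imread("pics/top0.png")[140:330,170:315]
d=cv2.vconcat([o,b_])[:, 15:133];d=cv2.resize(d,(118,380));d=cv2.copyMakeBorder(d,0,594-380,0,0,cv2.BORDER_CONSTANT)
cv2.imwrite("pics/t4c.png",cv2.hconcat([c,d]))
print(env.get_obs()["force"])
E
```

```text
[ 0.93614689 -0.0999682   1.43109907]
```

View pics/t4c.png

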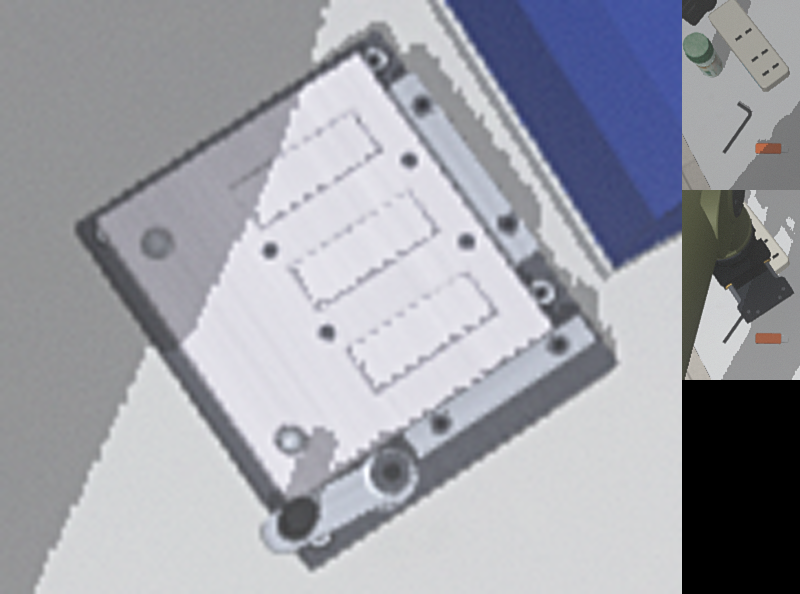

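The plate lies flat and square with both pins in view at (157,243) and (290,440). I'll move to behind the peg, on its -y side.

>>> step_arm(
  rows=[
    {"angular": [0,0,0],"slide": [-0.06,-0.08,0],"jaw": 0.0},
    {"angular": [0,0,0],"slide": [-0.06,-0.08,0],"jaw": 0.0},
    {"angular": [0,0,0],"slide": [-0.06,-0.08,0],"jaw": 0.0},
    {"angular": [0,0,0],"slide": [-0.06,-0.08,0],"jaw": 0.0},
    {"angular": [0,0,0],"slide": [-0.043,-0.079,0],"jaw": 0.0},
    {"angular": [0,0,0],"slide": [0,0,0],"jaw": 0.0},
  ],
)

```text
time_s: 10.07
tool_pos: [0.4102, -0.3673, 0.0967]
tool_rot: [-179.8, 0.0, 123.7]
force: [0.4, -0.4, 0.6]
grip_width: 0.0006
grasp_force: 0.0
```

```bash
python3 - <<'E'
from h import *
import cv2
b=np.load("b.npy")
H=[(-46,45,10),(-46,-45,10),(60,-65,10),(-60,-65,10),(60,65,10)]
obs={"top":list(zip(H,[cr("top",u) for u in[(157,243),(290,440),(552,325),(280,497),(360,53)]])),"scene":[]}
for t,z in((0,12),(.075,16.5)):
    q,r=fitplate(b,obs,t,z);print(q,r.round(1).tolist())
im=env.read_camera("top")[:,:,::-1]
a=cv2.imread("pics/top0.png")[140:350,170:330]
d=cv2.absdiff(im[140:350,170:330],a)
o=env.get_obs();p=(np.array(o["tool_pos"])-[b[0],b[1],0]);print("tool in base",(Ro.from_euler('z',-b[2]).apply(p)*1e3).round(1),o["force"],o["qpos"])
c1=cv2.hconcat([a,im[140:350,170:330]])
sc=env.read_camera("scene")[:,:,::-1][170:270,240:390]
cv2.imwrite("pics/v5.png",cv2.vconcat([cv2.resize(c1,(480,315)),cv2.resize(sc,(480,280))]))
E
```

```text
[ 0.3915103  -0.65679253 -0.01760516] [-0.3, -0.8, -0.4, -0.8, 0.2, 1.1, 1.6, 0.9, -0.4, -0.2]
[-1.11979927 -1.16407729 -0.01747287] [-0.2, -1.6, -0.0, -1.2, -0.1, 1.7, 2.1, 0.5, -0.7, 0.3]
tool in base [ -62.6 -112.1   96.8] [ 0.65946483  0.50629617 -0.06615872] [ 64.40417621  14.15737262 -28.97027345 105.19482365   7.73150693
  62.62441251  66.5149379 ]
```

View pics/v5.png

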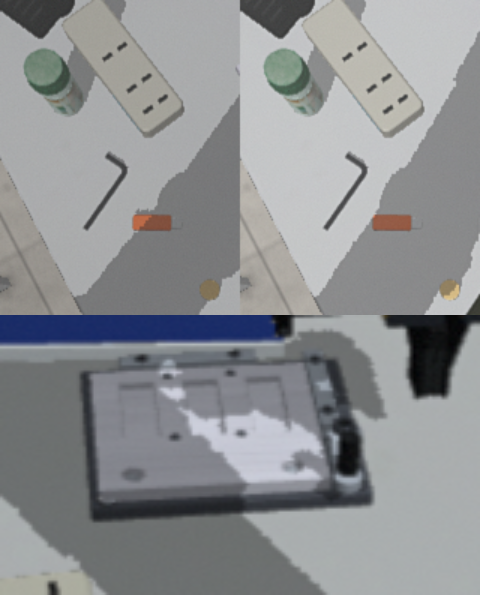

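The bystanders are unmoved, and the plate is flat on its base in the scene view. The gripper stands clear beside the peg at (347,445). I'll lower and push the peg round the pivot.

>>> step_arm(
  rows=[
    {"angular": [0,0,-0.003],"slide": [0.007,0,0.04],"jaw": 0.0},
    {"angular": [0,0,0],"slide": [0,0,0.04],"jaw": 0.0},
    {"angular": [0,0,0],"slide": [0,0,0.028],"jaw": 0.0},
    {"angular": [0,0,0],"slide": [0,0.01,0],"jaw": 0.0},
    {"angular": [0,0,0],"slide": [0,0.011,0],"jaw": 0.0},
    {"angular": [0,0,0],"slide": [0,0.011,0],"jaw": 0.0},
  ],
)

```text
time_s: 10.92
tool_pos: [0.4262, -0.3491, 0.044]
tool_rot: [180.0, 0.1, 124.8]
force: [0.3, 0.3, -0.0]
grip_width: 0.0006
grasp_force: 0.0
```

>>> step_arm(
  rows=[
    {"angular": [0,0,0.0318],"slide": [0.0032,0.0082,0],"jaw": 0.0},
    {"angular": [0,0,0.0318],"slide": [0.0032,0.0082,0],"jaw": 0.0},
    {"angular": [0,0,0.0318],"slide": [0.0032,0.0082,0],"jaw": 0.0},
    {"angular": [0,0,0.0318],"slide": [0.0032,0.0082,0],"jaw": 0.0},
  ],
)

```text
time_s: 11.42
tool_pos: [0.4369, -0.3371, 0.0437]
tool_rot: [-180.0, 0.1, 101.7]
force: [-0.6, -1.6, -0.2]
grip_width: 0.0003
grasp_force: 0.8
```

```bash
cat > s.py <<'E'
from h import *
b=np.load("b.npy");o=env.get_obs();p=(np.array(o["tool_pos"])-[b[0],b[1],0])
x=Ro.from_euler('z',-b[2]).apply(p)*1e3;a=np.radians(124.25-o["tool_rot"][2]);d=x[:2]-[-26,-78]
# in tool axes (x=-bx,y=by rotated clockwise a)
ex=np.array([-np.cos(a),np.sin(a)]);ey=np.array([np.sin(a),np.cos(a)])
print("base",x.round(1),"turn",a.round(3),"r in tool",(d@ex).round(1),(d@ey).round(1),"force tool",(Ro.from_euler('z',-b[2]).apply(o["force"])[:2]@np.c_[ex,ey]).round(1))
E
python3 s.py
```

```text
base [-71.2 -76.2  43.7] turn 0.394 r in tool 42.4 -15.7 force tool [-1.4 -1. ]
```

>>> step_arm(
  rows=[
    {"angular": [0,0,0.0318],"slide": [0.0024,0.0084,0],"jaw": 0.0},
    {"angular": [0,0,0.0318],"slide": [0.0024,0.0084,0],"jaw": 0.0},
    {"angular": [0,0,0.0318],"slide": [0.0024,0.0084,0],"jaw": 0.0},
    {"angular": [0,0,0.0318],"slide": [0.0024,0.0084,0],"jaw": 0.0},
    {"angular": [0,0,0.0318],"slide": [0.0024,0.0084,0],"jaw": 0.0},
    {"angular": [0,0,0.0318],"slide": [0.0024,0.0084,0],"jaw": 0.0},
  ],
)

```text
time_s: 12.18
tool_pos: [0.4621, -0.3293, 0.0435]
tool_rot: [-179.9, -0.0, 67.4]
force: [-0.9, 1.8, 1.4]
grip_width: 0.0006
grasp_force: 1.1
```

```bash
python3 s.py
```

```text
base [-63.5 -51.   43.5] turn 0.992 r in tool 43.1 -16.6 force tool [ 1.4 -1.5]
```

>>> step_arm(
  rows=[
    {"angular": [0,0,0.0318],"slide": [0.0022,0.0088,0],"jaw": 0.0},
    {"angular": [0,0,0.0318],"slide": [0.0022,0.0088,0],"jaw": 0.0},
    {"angular": [0,0,0.0318],"slide": [0.0022,0.0088,0],"jaw": 0.0},
    {"angular": [0,0,0.0318],"slide": [0.0022,0.0088,0],"jaw": 0.0},
    {"angular": [0,0,0.0318],"slide": [0.0022,0.0088,0],"jaw": 0.0},
    {"angular": [0,0,0.02],"slide": [0.0015,0.005,0],"jaw": 0.0},
  ],
)

```text
time_s: 12.92
tool_pos: [0.4862, -0.3375, 0.0433]
tool_rot: [-179.9, -0.1, 35.3]
force: [-0.4, 2.3, 0.1]
grip_width: 0.0007
grasp_force: 1.0
```

```bash
python3 s.py
```

```text
base [-43.1 -35.7  43.3] turn 1.553 r in tool 42.6 -16.3 force tool [ 1.  -2.1]
```

>>> step_arm(
  rows=[
    {"angular": [0,0,0],"slide": [0,0.003,0],"jaw": 0.0},
    {"angular": [0,0,0],"slide": [0,0,0],"jaw": 0.0},
    {"angular": [0,0,0],"slide": [0,-0.03,0],"jaw": 0.0},
    {"angular": [0,0,0],"slide": [0,-0.04,-0.06],"jaw": 0.0},
    {"angular": [0,0,0],"slide": [-0.06,-0.02,-0.1],"jaw": 0.0},
    {"angular": [0,0,0],"slide": [-0.12,0,0],"jaw": 0.0},
    {"angular": [0,0,0],"slide": [-0.12,0,0],"jaw": 0.0},
    {"angular": [0,0,0],"slide": [0,0,0],"jaw": 0.0},
  ],
)

```text
time_s: 13.92
tool_pos: [0.3319, -0.394, 0.1233]
tool_rot: [180.0, 0.2, 34.8]
force: [0.1, -1.8, 0.4]
grip_width: 0.0002
grasp_force: 0.0
```

```bash
python3 - <<'E'
from h import *
import cv2
im=env.read_camera("top")[:,:,::-1]
cv2.imwrite("pics/fin.png",cv2.resize(im[135:345,185:470],None,fx=2.8,fy=2.8,interpolation=cv2.INTER_CUBIC))
b=np.load("b.npy")
for t in(1.35,1.45,1.57,1.66):print(t,((proj("top",B(b,(-26-40*np.cos(t),-78+40*np.sin(t),62)))[0]-[185,135])*2.8).round(1))
print(((proj("top",B(b,[(-26,-78,32),(-46,45,22),(-46,-45,22)]))-[185,135])*2.8).round(1).tolist())
E
```

```text
1.35 [565.4 258.9]
1.45 [570.5 254.1]
1.57 [577.1 249.1]
1.66 [582.5 245.8]
[[611.1, 316.2], [461.5, 167.7], [548.3, 291.6]]
```

View pics/fin.png

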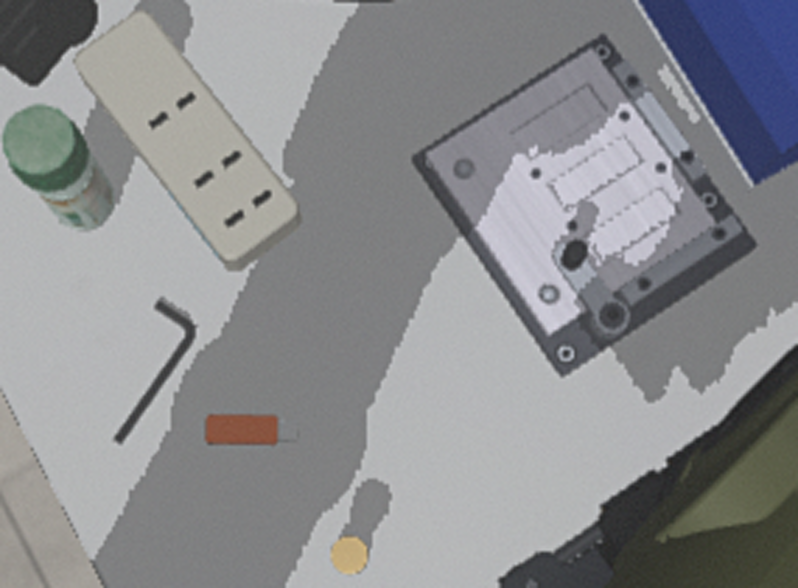

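The strap lies across the plate edge, with the peg at (574,253), the pivot at (612,315) and the bystanders untouched. That reads as about 1.5 rad, a thin margin over 1.4. I'll go back and push it to its stop.

>>> step_arm(
  rows=[
    {"angular": [0,0,0],"slide": [0.12,0,0],"jaw": 0.0},
    {"angular": [0,0,0],"slide": [0.12,0,0],"jaw": 0.0},
    {"angular": [0,0,0],"slide": [0.06,0.02,0.1],"jaw": 0.0},
    {"angular": [0,0,0],"slide": [0,0.03,0.06],"jaw": 0.0},
    {"angular": [0,0,0],"slide": [0,0,0],"jaw": 0.0},
  ],
)

```text
time_s: 14.6
tool_pos: [0.4739, -0.3217, 0.0404]
tool_rot: [-179.7, 0.1, 35.5]
force: [0.6, 0.3, -0.0]
grip_width: 0.0006
grasp_force: 0.0
```

```bash
python3 s.py
```

```text
base [-63.1 -37.   40.4] turn 1.549 r in tool 41.8 -36.2 force tool [0.7 0.1]
```

>>> step_arm(
  rows=[
    {"angular": [0,0,0],"slide": [0,0.014,-0.004],"jaw": 0.0},
    {"angular": [0,0,0],"slide": [0,0.014,0],"jaw": 0.0},
    {"angular": [0,0,0],"slide": [0,0.012,0],"jaw": 0.0},
    {"angular": [0,0,0],"slide": [0,0.004,0],"jaw": 0.0},
  ],
)

```text
time_s: 15.1
tool_pos: [0.4875, -0.3424, 0.0457]
tool_rot: [180.0, -0.0, 35.3]
force: [-1.9, 1.4, 1.8]
grip_width: 0.0004
grasp_force: 0.8
```

>>> step_arm(
  rows=[
    {"angular": [0,0,0],"slide": [0,0.003,0],"jaw": 0.0},
    {"angular": [0,0,0],"slide": [0,0.002,0],"jaw": 0.0},
  ],
)

```text
time_s: 15.35
tool_pos: [0.4885, -0.3438, 0.045]
tool_rot: [-180.0, 0.0, 35.3]
force: [-0.5, 2.3, 2.0]
grip_width: 0.0006
grasp_force: 1.8
```

```bash
python3 s.py
```

```text
base [-36.6 -37.3  45. ] turn 1.552 r in tool 40.9 -9.8 force tool [ 0.9 -2.1]
```

>>> step_arm(
  rows=[
    {"angular": [0,0,0],"slide": [0,0.003,0],"jaw": 0.0},
    {"angular": [0,0,0],"slide": [0,0.002,0],"jaw": 0.0},
  ],
)

```text
time_s: 15.6
tool_pos: [0.4887, -0.344, 0.0449]
tool_rot: [-179.7, 0.1, 35.4]
force: [-5.7, 7.3, 7.6]
grip_width: 0.0009
grasp_force: 4.8
```

>>> step_arm(
  rows=[
    {"angular": [0,0,0],"slide": [0,0.002,0],"jaw": 0.0},
    {"angular": [0,0,0],"slide": [0,0.002,0],"jaw": 0.0},
  ],
)

```text
time_s: 15.85
tool_pos: [0.4888, -0.344, 0.0448]
tool_rot: [-179.5, 0.1, 35.4]
force: [-9.0, 11.0, 12.3]
grip_width: 0.0004
grasp_force: 7.2
```

The clamp is at its stop. Now I retreat.

>>> step_arm(
  rows=[
    {"angular": [0,0,0],"slide": [0,-0.03,0],"jaw": 0.0},
    {"angular": [0,0,0],"slide": [0,-0.04,0],"jaw": 0.0},
    {"angular": [0,0,0],"slide": [0,-0.03,-0.08],"jaw": 0.0},
    {"angular": [0,0,0],"slide": [-0.06,-0.01,-0.08],"jaw": 0.0},
    {"angular": [0,0,0],"slide": [-0.12,0,0],"jaw": 0.0},
    {"angular": [0,0,0],"slide": [-0.12,0,0],"jaw": 0.0},
    {"angular": [0,0,0],"slide": [0,0,0],"jaw": 0.0},
    {"angular": [0,0,0],"slide": [0,0,0],"jaw": 0.0},
  ],
)

```text
time_s: 16.85
tool_pos: [0.3375, -0.3897, 0.1252]
tool_rot: [179.9, -0.0, 35.3]
force: [1.0, 0.2, -0.1]
grip_width: 0.0004
grasp_force: 0.0
```

```bash
python3 - <<'E'
from cell import env
import cv2,numpy as np
a=cv2.imread("pics/fin.png");im=env.read_camera("top")[:,:,::-1]
c=cv2.resize(im[135:345,185:470],None,fx=2.8,fy=2.8,interpolation=cv2.INTER_CUBIC)
m=lambda i,x,y,w:i[y-w:y+w,x-w:x+w]
for n,(x,y) in dict(holeL=(463,168),holeR=(548,294),scrA=(661,168),scrB=(536,173)).items():
    r=cv2.matchTemplate(m(cv2.cvtColor(c,6),x,y,40),m(cv2.cvtColor(a,6),x,y,18),cv2.TM_CCOEFF_NORMED);_,v,_,l=cv2.minMaxLoc(r);print(n,round(v,2),np.array(l)-22)
t=cv2.inRange(c[225:280,545:605],(0,0,0),(60,60,60));ys,xs=t.nonzero();print("peg dark centroid",xs.mean()+545,ys.mean()+225)
t=cv2.inRange(a[225:280,545:605],(0,0,0),(60,60,60));ys,xs=t.nonzero();print("before",xs.mean()+545,ys.mean()+225)
print(env.get_obs()["force"])
E
```

```text
holeL 0.99 [0 0]
holeR 0.98 [0 0]
scrA 0.89 [0 0]
scrB 1.0 [0 0]
peg dark centroid 579.8387096774194 251.4331797235023
before 572.588785046729 255.4018691588785
[ 0.06135524  0.52199289 -0.4233001 ]
```

The plate hasn't moved and the peg is further round, at about 1.6 rad. I'm handing in.

```bash
python3 -c "
from cell import env
print(env.sign_off())"
```

```text
the job is handed in; nothing more can be done
None
```

The job is handed in, with no verdict shown: from the camera, the plate lies flat over both pins, the clamp is against its stop across the plate's edge, and the bystanders look unmoved.

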